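# Sort out the mixed-up covers of three sterilising boxes

## Robot

A 6-joint arm with a two-finger parallel gripper is mounted at the origin on the work surface. World frame = base frame: x ahead of the robot, y to its left, z up, the work surface at z = 0. Lengths are in m, angles in rad, forces in N, time in s.
With the tool pointing down it reaches from about 0.35 to 0.775 m from the base axis. Payload 7.3 kg.
Tool frame: the origin (TCP) lies at the centre of the arm's flange, where the gripper is bolted on; the fingertips stand 178 mm ahead of it and the grasp point (between the pads) lies robot.pinch_z ahead of it (robot.pinch_z is the distance from the TCP to the grasp point, in m); x points along the fingers, z is the direction in which the jaws open and shut, and the axes are right-handed (so a half turn about x gives the same grasp; the last joint's range is limited). The gripper opens to 92 mm and grips with 3 to 60 N. Pads are 19 mm wide; open, the fingers measure 130 mm over their backs; the gripper's body (75 mm by 190 mm) begins 47 mm behind the grasp point.
Start: joints at [1.203, 0.342, 1.524, -0, 1.275, -0.146], TCP at [0.115, 0.512, 0.405] pointing down, gripper open.
Joint ranges: [-2.53, 2.53], [-0.77, 2.02], [0.04, 2.7], [-1, 4.14], [0.28, 2.66], [-3.11, 3.11]. Speed limits (rad/s): [2.57, 2.57, 3.14, 3.14, 3.14, 3.14].

## Interface

Orientations are given as [roll, pitch, yaw] about the fixed x, y, z axes, in that order (R = Rz(yaw) Ry(pitch) Rx(roll)).
In Python, from cell import robot gives the robot as it stands.
- The arm moves only by the shell command python3 -m jog 'ROWS' [FORCE]. ROWS is JSON, a list of rows, each an object of numbers: "fingers": the closure, from 0 (fully open) to 1 (shut); "x", "y", "z": the shift along the tool's x, y, z in cm; "spin": the turn about the tool's x in degrees. A call has 1 to 5 rows; each row is the pose to reach, as a shift and turn from the pose commanded when the call began, along the tool's axes at that moment; what a row does not reach only later rows make up. A row lasts 1/8 s, in which the tool goes at most 62.5 mm and 10.7 degrees, less where a joint would pass 70% of its speed; a pose out of reach is approached as far as the arm can. A call with a gripper value outside its range is refused whole. The fingers move at their own pace and stop on an object; FORCE is the grip in N (left out, the last holds). Time passes only in rows, so rows that repeat a pose let the fingers close. It gives the time, the measured TCP pose, the force and the opening at its end, in the units of the state.
- robot.observe(): the state, without advancing time (a new reading comes with each control period).
- robot.read_camera(name): name is "scene" or "top" or "wrist"; returns a dict with "color" (384x512x3 uint8, red, green, blue), "mtx" (3x3 intrinsics, pixels), "view" (4x4, takes a point from world to camera coordinates); the wrist camera has in their place "T_tool_cam" (4x4, takes a point from camera to tool coordinates, whose origin is the TCP and whose axes are the tool frame's). Camera axes: x right, y down, z forward; pixel columns grow to the right and rows downward; lengths in m; the calibration is good to about 2 mm. The wrist camera is an equidistant fisheye: a pixel r from the principal point sees the ray r / f radians off the axis. A picture is of the moment at which its call begins: read the wrist's pose just before it. There is no depth.
- robot.hand_in(): hands the job in, once; it reports no verdict.
Trained networks look in a picture, given as the dict that the camera call returned (one of the last four; its "shot" number tells which), for a name from the list of things; names that differ only in an ending like _2 or _b are one class to them, and where a whole thing is asked for, a point or a joint stands for the part that bears it (a point fixed in the world has none). Each returns a list of dicts, best first, with "conf" (0 to 1); they miss things now and then, are a little off and sometimes report something else, mostly with a low value. They report only what shows in the picture. A call takes as long as a camera call. They do not tell look-alikes from the thing itself.
- robot.look_for(target, picture): "xy" ([column, row] in pixels, amid what is visible of it).
The state is a dict: "time": time; "qpos": joint angles; "qvel": joint speeds; "joint_efforts": joint torques, N m; "tool_pos": TCP position; "tool_rot": TCP orientation; "contact_force": force on the tool from outside, world axes, zero at the start; "torque": the same for the moment, N m; "opening": finger opening in m.
Only numpy, scipy, OpenCV 4.12 (cv2) and the standard library are available. Lean on these libraries where they do the work, as an engineer would, in place of code of your own. Each camera call takes 0.05 s, during which the arm holds its last target. There are 200 camera calls.

## Task

The covers of the three steel sterilising boxes got mixed up: put each cover on the box of its own shape, lying flat, centred and lined up with the rim so that it closes the box all round. To keep them clean, never lay a cover on the bench: the draining tray is the free spot for parking one while you change them over. Leave the boxes, the tube rack, the amber bottle and the tip box where they stand.

Things in the scene. Friction and masses are not known exactly. Their poses are not given: they have to be found in the camera images.
- round_cover: Round flat stainless steel cover, a 3 mm plate of 88 mm diameter, about 0.15 kg. At its centre is a round black knob, 24 mm in diameter, from 13 to 33 mm above the cover's underside, on a 12 mm stem. Origin: centre of the cover's underside; z up. At the start it lies on the oblong box, where it does not belong.
- square_cover: Square flat stainless steel cover, a 3 mm plate of 82 x 82 mm, sides along its x and y, about 0.16 kg. Black bar handle on top at its centre, along its x: 46 mm long, 12 mm wide, 18 to 33 mm above the underside, on two 10 mm posts. Origin: centre of the cover's underside; z up. Fits at any quarter turn. At the start it lies on the round box, where it does not belong.
- oblong_cover: Oblong flat stainless steel cover, a 3 mm plate of 116 mm (along its x) x 66 mm (along its y), about 0.18 kg. Black bar handle on top at its centre, along its x: 46 mm long, 12 mm wide, 18 to 33 mm above the underside, on two 10 mm posts. Origin: centre of the cover's underside; z up. At the start it lies on the square box, where it does not belong.
- round_box: Round open stainless steel box, 75 mm tall to the top of its flat rim; rim 92 mm outside diameter, opening 66 mm; about 0.4 kg. Stands loose on the bench; origin: centre of its underside; z up. 
- square_box: Square open stainless steel box, 60 mm tall to the top of its flat rim; rim 86 x 86 mm outside, opening 62 x 62 mm, sides along its x and y; about 0.4 kg. Stands loose on the bench; origin: centre of its underside; z up. 
- oblong_box: Oblong open stainless steel box, 50 mm tall to the top of its flat rim; rim 120 mm (along its x) x 70 mm (along its y) outside, opening 96 x 46 mm; about 0.42 kg. Stands loose on the bench; origin: centre of its underside; z up. 
- tray: Empty shallow perforated aluminium draining tray, 180 mm (along its x) x 150 mm (along its y) outside, on four short rubber feet; its flat floor is 12 mm and its 3 mm thick rim 24 mm above the bench; 0.7 kg, loose. It is the clean free spot, with room for any one cover. Origin: centre of its underside at bench level; z up.
- tube_rack: Bystander: green tube rack, 60 x 160 mm, 91 mm tall with its white capped tubes, on the far side of the work. Origin: centre of its underside.
- media_bottle: Bystander: amber bottle with a blue cap, 70 mm in diameter, 145 mm tall, on the far side of the work. Origin: centre of its underside.
- tip_box: Bystander: closed dark pipette tip box with a grey lid, 84 x 124 mm, 63 mm tall, on the far side of the work. Origin: centre of its underside.
Things that resemble listed ones, but are neither listed nor needed, are in the scene too. What is shaped like the round_box but pink or yellow is not meant.

How it is judged:
At the end, for the whole second after the job is handed in: Each cover lies released and at rest on the box of its own shape: centres within 10 mm, underside within 4 mm of rim height, cover and box level within 0.06 rad, square and oblong covers turned within 0.15 rad of their box (any quarter turn for the square) (horizontal distance between round_cover and round_box below 0.01 m and z of round_cover in the frame of round_box between 0.071 and 0.079 m and angle between each of round_cover, round_box, square_cover, square_box, oblong_cover, oblong_box's own z axis and vertical below 0.06 rad and linear speed of each of round_cover, square_cover, oblong_cover below 0.02 m/s and angular speed of each of round_cover, square_cover, oblong_cover below 0.15 rad/s and horizontal distance between square_cover and square_box below 0.01 m and z of square_cover in the frame of square_box between 0.056 and 0.064 m and horizontal distance between oblong_cover and oblong_box below 0.01 m and z of oblong_cover in the frame of oblong_box between 0.046 and 0.054 m and (angle between the x axis of square_cover and the x axis of square_box, either way round below 0.15 rad or angle between the x axis of square_cover and the y axis of square_box, either way round below 0.15 rad) and angle between the x axis of oblong_cover and the x axis of oblong_box, either way round below 0.15 rad); the robot touches nothing.
It fails at once if a box was shifted by more than 30 mm (distance of any of round_box, square_box, oblong_box from where it was at the start of the episode above 0.03 m).
It fails at once if a cover lay on the bench top (height (world z) of any of round_cover, square_cover, oblong_cover below 0.006 m).
It fails at once if the tube rack was pushed more than 30 mm or knocked over (distance of tube_rack from where it was at the start of the episode above 0.03 m or angle between tube_rack's own z axis and vertical above 0.3 rad).
It fails at once if the amber bottle was pushed more than 30 mm or knocked over (distance of media_bottle from where it was at the start of the episode above 0.03 m or angle between media_bottle's own z axis and vertical above 0.3 rad).
It fails at once if the tip box was pushed more than 30 mm or knocked over (distance of tip_box from where it was at the start of the episode above 0.03 m or angle between tip_box's own z axis and vertical above 0.3 rad).
It also fails if it takes over 112 s, if anything falls off the work surface, if the arm or the gripper's body presses on something with over 40 N, if the wrist force passes 120 N, or if a joint passes its speed limit or range.

## Working session

There is one attempt and no reset: what is moved stays moved. The work goes in short steps, Python scripts to look and compute and a shell command to move; the robot and the scene stay as the last step left them, time stands still between calls to the robot, and variables do not carry over. Pictures are saved under pics/ and viewed, on a budget of 14 in all, crops included, one or two more only if the job needs it, and the job is handed in when it is done.

```bash
ls; mkdir -p pics
python3 - <<'E'
from cell import robot
import cv2
o=robot.observe(); print({k:o[k] for k in('time','tool_pos','tool_rot','opening','contact_force')},robot.pinch_z)
for n in('scene','top'):
    p=robot.read_camera(n); cv2.imwrite(f'pics/{n}0.png',p['color'][:,:,::-1])
    print(n,p['mtx'].tolist(),p['view'].round(4).tolist())
    for t in 'round_cover square_cover oblong_cover round_box square_box oblong_box tray'.split():
        print(t,[(d['xy'],round(d['conf'],2)) for d in robot.look_for(t,p)])
E
```

```text
pics
{'time': 0.0, 'tool_pos': array([0.11540808, 0.51201452, 0.40404536]), 'tool_rot': array([ 2.98761402,  1.56924554, -1.94653103]), 'opening': 0.09167120383435484, 'contact_force': array([ 0.28894909, -1.29664008, -0.4707578 ])} 0.1592
scene [[423.3690439209089, 0.0, 255.7241990442973], [0.0, 423.3690439209089, 186.85447932779465], [0.0, 0.0, 1.0]] [[0.3465, 0.9379, 0.0153, -0.2344], [0.6351, -0.2226, -0.7397, -0.2815], [-0.6904, 0.266, -0.6728, 1.4757], [0.0, 0.0, 0.0, 1.0]]
round_cover [([183.8, 201.3], 0.98)]
square_cover [([340.7, 143.1], 0.79)]
oblong_cover [([284.4, 178.3], 0.94)]
round_box [([397.3, 160.8], 0.89), ([333.1, 161.3], 0.67), ([306.4, 128.1], 0.66), ([365.9, 132.8], 0.64)]
square_box [([275.6, 194.5], 0.79)]
oblong_box [([191.7, 214.7], 0.79), ([276.5, 195.9], 0.41)]
tray [([94.6, 206.0], 0.62)]
top [[380.25371322911457, 0.0, 256.84431448531484], [0.0, 380.25371322911457, 185.5152972951958], [0.0, 0.0, 1.0]] [[-0.0219, -0.9997, 0.0092, 0.0586], [-0.997, 0.0211, -0.0745, 0.5303], [0.0743, -0.0108, -0.9972, 0.9954], [0.0, 0.0, 0.0, 1.0]]
round_cover [([326.2, 187.8], 0.93)]
square_cover [([146.6, 217.9], 0.59)]
oblong_cover [([227.0, 185.2], 0.68)]
round_box [([89.1, 244.0], 0.84), ([159.3, 275.5], 0.83), ([91.9, 179.6], 0.7), ([146.6, 220.2], 0.69)]
square_box [([239.9, 183.0], 0.8)]
oblong_box [([322.0, 174.1], 0.72)]
tray [([401.1, 228.6], 0.77)]
```

Run:
```python
import cv2
for n in('scene','top'):
    im=cv2.imread(f'pics/{n}0.png')
    c=im[80:320,40:460] if n=='top' else im[80:300,30:450]
    print(c.shape);cv2.imwrite(f'pics/{n}0c.png',cv2.resize(c,(798,int(c.shape[0]*1.9)),interpolation=cv2.INTER_CUBIC))
```

```text
(220, 420, 3)
(240, 420, 3)
```

View pics/top0c.png

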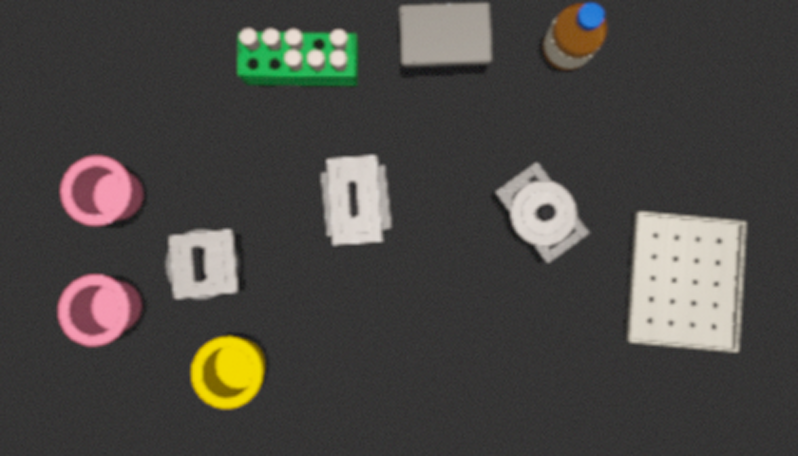

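View pics/scene0c.png

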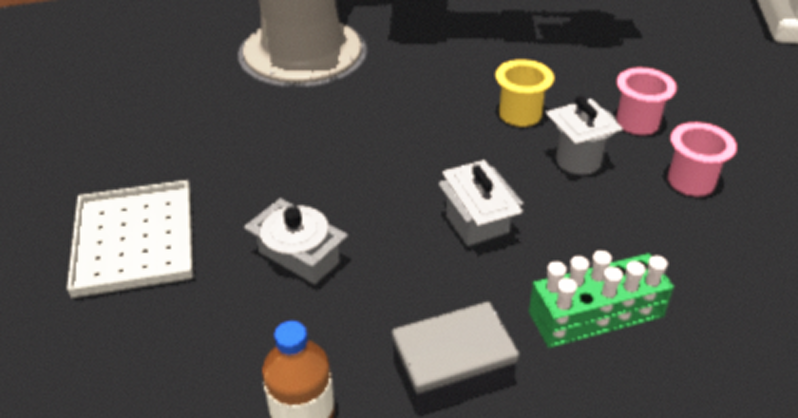

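Top view: the round cover (knob, crop px 545,212) lies on the oblong box, the oblong cover (352,198) on the square box and the square cover (198,264) on the round box. The tray (687,280) is empty. The pink and yellow round boxes are decoys. The scene view agrees.

```bash
cat > h.py <<'E'
from cell import robot
import numpy as np, cv2
from scipy.spatial.transform import Rotation as Ro
def toolT(o):
    T=np.eye(4); T[:3,:3]=Ro.from_euler('xyz',o['tool_rot']).as_matrix(); T[:3,3]=o['tool_pos']; return T
class Cam:
    def __init__(s,n):
        s.n=n; o=robot.observe(); s.p=robot.read_camera(n); s.K=s.p['mtx']
        s.V=s.p['view'] if n!='wrist' else np.linalg.inv(toolT(o)@s.p['T_tool_cam'])
        s.im=s.p['color'][:,:,::-1].copy()
    def pix(s,P):
        q=np.asarray(P,float)@s.V[:3,:3].T+s.V[:3,3]
        if s.n=='wrist':
            r=np.linalg.norm(q[...,:2],axis=-1)+1e-12; a=np.arctan2(r,q[...,2])/r
            u=q[...,:2]*a[...,None]
        else: u=q[...,:2]/q[...,2:]
        return u*[s.K[0,0],s.K[1,1]]+s.K[:2,2]
    def world(s,uv,z):
        d=(np.asarray(uv,float)-s.K[:2,2])/[s.K[0,0],s.K[1,1]]
        if s.n=='wrist':
            t=np.linalg.norm(d); d=np.r_[d/(t+1e-12)*np.sin(t),np.cos(t)]
        else: d=np.r_[d,1]
        d=s.V[:3,:3].T@d; c=-s.V[:3,:3].T@s.V[:3,3]
        return c+d*(z-c[2])/d[2]
    # metric top-down map at height z: up = +x, left = +y
    def ortho(s,z,cx,cy,half=.09,res=.0005):
        g=np.arange(half,-half,-res); X,Y=np.meshgrid(cx+g,cy+g,indexing='ij')
        m=s.pix(np.stack([X,Y,0*X+z],-1)).astype(np.float32)
        return cv2.remap(s.im,m[...,0],m[...,1],cv2.INTER_LINEAR)
def ow(uv,cx,cy,half=.09,res=.0005): return np.array([cx+half-uv[1]*res,cy+half-uv[0]*res])
def goto(x,y,z,yaw):
    """tool shift (cm, deg) to put grasp point at x,y,z with jaw axis along yaw (mod 180)"""
    o=robot.observe(); T=toolT(o); R=T[:3,:3]
    d=R.T@(np.array([x,y,z+robot.pinch_z])-T[:3,3])*100
    j=np.arctan2(R[1,2],R[0,2]); dy=(yaw-j+np.pi/2)%np.pi-np.pi/2
    s=-np.degrees(dy) if R[2,0]<0 else np.degrees(dy)
    print('t%.2f x %.2f y %.2f z %.2f spin %.1f'%(o['time'],*d,s),'pinch now',(T@[robot.pinch_z,0,0,1])[:3].round(4),'jaw yaw %.1f'%np.degrees(j),'tilt',R[:,0].round(3),'q6 %.2f'%o['qpos'][5],'open %.4f'%o['opening'])
E
python3 - <<'E'
from h import *
c=Cam('top'); print(robot.read_camera('wrist')['T_tool_cam'].round(3).tolist())
tiles=[]
for n,z,uv in(('round_cover',.083,(326,192)),('oblong_cover',.093,(226,185)),('square_cover',.108,(145,219))):
    w=c.world(uv,z); h=.09; im=c.ortho(z,w[0],w[1]); g=im.max(2)
    m=((g<60)*255).astype(np.uint8); k,l,st,ce=cv2.connectedComponentsWithStats(m)
    i=min(range(1,k),key=lambda i:np.hypot(*(ce[i]-180))+(1e3 if st[i,4]<100 else 0))
    r=cv2.minAreaRect(np.argwhere(l==i)[:,::-1].astype(np.int32))
    print(n,ow(ce[i],w[0],w[1]).round(4),'mm',np.array(r[1])*.5,'ang',r[2],st[i])
    cv2.drawContours(im,[cv2.boxPoints(r).astype(int)],0,(0,0,255),1); tiles.append(im[60:300,60:300])
print('tray',c.world((401.5,229),.024))
cv2.imwrite('pics/h1.png',np.hstack(tiles))
goto(.5,0,.3,0)
E
```

```text
[[0.001, -0.311, 0.95, 0.02], [-0.001, -0.95, -0.311, 0.085], [1.0, -0.0, -0.001, -0.0], [0.0, 0.0, 0.0, 1.0]]
round_cover [ 0.5061 -0.1251] mm [179.5 179.5] ang 90.0 [    0     0   360   360 89757]
oblong_cover [0.5289 0.1256] mm [179.5 179.5] ang 90.0 [    0     0   360   360 87882]
square_cover [0.4511 0.3214] mm [37.80483246  9.67100334] ang 86.36705780029297 [ 166  140   24   76 1235]
tray [ 0.4077252  -0.33258375  0.024     ]
t0.90 x -5.45 y -48.78 z -41.50 spin 77.3 pinch now [0.1155 0.5122 0.2455] jaw yaw 77.3 tilt [ 0.  0. -1.] q6 -0.15 open 0.0920
```

View pics/h1.png

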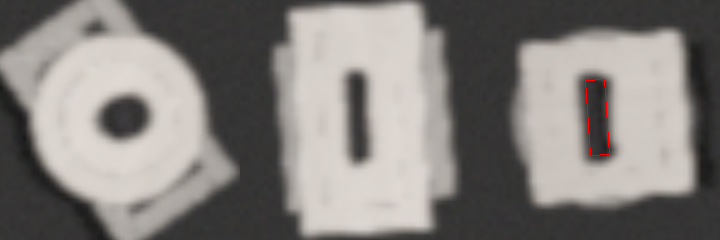

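Run:
```python
from h import *
goto(.30,.36,.25,np.pi/2);goto(.42,.25,.25,np.pi/2)
```

```text
t0.90 x -0.45 y -21.35 z -10.78 spin -12.7 pinch now [0.1155 0.5122 0.2455] jaw yaw 77.3 tilt [ 0.  0. -1.] q6 -0.15 open 0.0920
t0.90 x -0.45 y -35.48 z -18.87 spin -12.7 pinch now [0.1155 0.5122 0.2455] jaw yaw 77.3 tilt [ 0.  0. -1.] q6 -0.15 open 0.0920
```

```bash
python3 -m jog '[{"y":-5.3,"z":-2.7,"spin":-4},{"y":-10.6,"z":-5.4,"spin":-8},{"y":-16,"z":-8.1,"spin":-12},{"y":-21.3,"z":-10.8,"spin":-12.7},{"y":-26.7,"z":-13.8,"spin":-12.7}]'
python3 - <<'E'
from h import *
goto(.5,.16,.25,np.pi/2);goto(.5,-.1,.25,np.pi/2)
E
```

```text
t0.90 x -0.45 y -45.26 z -25.89 spin -12.7 pinch now [0.1155 0.5122 0.2455] jaw yaw 77.3 tilt [ 0.  0. -1.] q6 -0.15 open 0.0920
t0.90 x -0.45 y -50.98 z -51.26 spin -12.7 pinch now [0.1155 0.5122 0.2455] jaw yaw 77.3 tilt [ 0.  0. -1.] q6 -0.15 open 0.0920$[0]: bad value
```

```bash
python3 -m jog '[{"fingers":0,"x":0,"y":-5.3,"z":-2.7,"spin":-4},{"fingers":0,"x":0,"y":-10.6,"z":-5.4,"spin":-8},{"fingers":0,"x":0,"y":-16,"z":-8.1,"spin":-12},{"fingers":0,"x":0,"y":-21.3,"z":-10.8,"spin":-12.7},{"fingers":0,"x":0,"y":-26.7,"z":-13.8,"spin":-12.7}]'
python3 - <<'E'
from h import *
goto(.5,.16,.25,np.pi/2);goto(.5,-.1,.25,np.pi/2)
E
```

```text
time: 1.52
tool_pos: [0.3468, 0.3174, 0.405]
tool_rot: [-0.849, 1.57, 0.722]
contact_force: [0.5, 0.2, 0.3]
opening: 0.0917
t1.52 x -0.42 y -15.31 z -15.75 spin 0.0 pinch now [0.3469 0.3175 0.2458] jaw yaw 90.0 tilt [ 0.001  0.001 -1.   ] q6 -0.99 open 0.0917
t1.52 x -0.44 y -15.31 z -41.75 spin 0.0 pinch now [0.3469 0.3175 0.2458] jaw yaw 90.0 tilt [ 0.001  0.001 -1.   ] q6 -0.99 open 0.0917
```

```bash
python3 -m jog '[{"fingers":0,"x":0,"y":-3,"z":-5.4,"spin":0},{"fingers":0,"x":0,"y":-6,"z":-10.8,"spin":0},{"fingers":0,"x":0,"y":-9,"z":-16.2,"spin":0},{"fingers":0,"x":0,"y":-12,"z":-21.6,"spin":0},{"fingers":0,"x":0,"y":-15,"z":-27,"spin":0}]'; python3 -m jog '[{"fingers":0.2,"x":2,"y":0,"z":-5.6,"spin":0},{"fingers":0.3,"x":4,"y":0,"z":-11.2,"spin":0},{"fingers":0.3,"x":5,"y":0,"z":-16.5,"spin":0},{"fingers":0.3,"x":5,"y":0,"z":-16.5,"spin":0}]';python3 - <<'E'
from h import *
goto(.507,-.126,.077,np.pi/2)
c=Cam('wrist'); o=c.ortho(.083,.507,-.126); cv2.imwrite('pics/w1.png',np.hstack([c.im,cv2.copyMakeBorder(o,0,24,0,0,0)])[:,:872])
E
```

```text
time: 2.15
tool_pos: [0.4962, 0.0468, 0.4049]
tool_rot: [-1.271, 1.57, 0.3]
contact_force: [1.0, 0.0, -0.3]
opening: 0.092
time: 2.65
tool_pos: [0.4952, -0.1194, 0.3537]
tool_rot: [1.536, 1.569, 3.102]
contact_force: [-0.4, 1.0, 0.2]
opening: 0.0647
t2.65 x 11.75 y -1.20 z -0.65 spin -0.3 pinch now [ 0.495  -0.1194  0.1945] jaw yaw 89.7 tilt [-0.001  0.    -1.   ] q6 -1.95 open 0.0647
```

Run:
```python
import cv2
im=cv2.imread('pics/w1.png'); print(im.shape); cv2.imwrite('pics/w1s.png',cv2.resize(im,None,fx=.9,fy=.9))
```

```text
(384, 872, 3)
```

View pics/w1s.png

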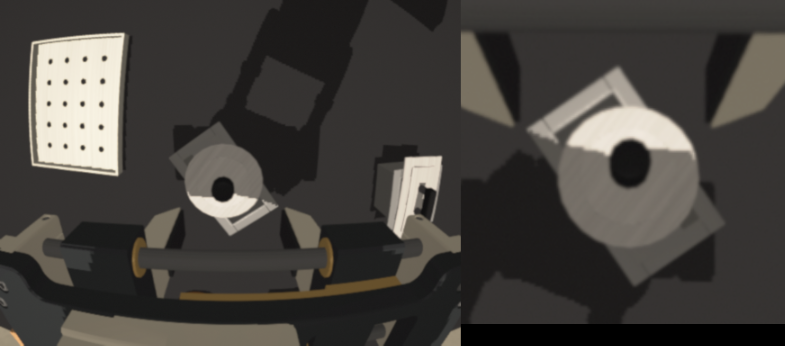

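Wrist view: the knob is at (222,188) px in the left panel, about 3 mm off my estimate in the ortho map. The tray is at the left and the square box at the right.

```bash
cat >> h.py <<'E'
def dark(c,z,x,y,thr=45,half=.03):
    """black blob nearest (x,y): centroid, size, long-axis yaw at height z"""
    im=c.ortho(z,x,y,half); n=im.shape[0]//2
    m=((im.max(2)<thr)*255).astype(np.uint8); k,l,st,ce=cv2.connectedComponentsWithStats(m)
    i=min(range(1,k),key=lambda i:np.hypot(*(ce[i]-n))+(1e3 if st[i,4]<150 else 0))
    (u,s,a)=cv2.minAreaRect(np.argwhere(l==i)[:,::-1].astype(np.int32))
    b=cv2.boxPoints((u,s,a)); e=max(b[1]-b[0],b[2]-b[1],key=np.linalg.norm)
    print(c.n,'centroid',ow(ce[i],x,y,half).round(4),'rect',ow(u,x,y,half).round(4),'mm',np.array(s).round(0)*.5,'long yaw %.1f'%(np.degrees(np.arctan2(-e[0],-e[1]))%180))
E
python3 - <<'E'
from h import *
for n in('wrist','top'):
    c=Cam(n)
    for t in (35,50,60): dark(c,.083,.507,-.129,t)
E
```

```text
wrist centroid [ 0.5061 -0.1298] rect [ 0.5061 -0.1296] mm [20.5 24.5] long yaw 161.6
wrist centroid [ 0.5061 -0.1298] rect [ 0.506 -0.13 ] mm [25. 21.] long yaw 0.0
wrist centroid [ 0.506  -0.1298] rect [ 0.506 -0.13 ] mm [25. 22.] long yaw 0.0
top centroid [ 0.5096 -0.1231] rect [ 0.5088 -0.1235] mm [11.5 18.5] long yaw 116.6
top centroid [ 0.5161 -0.1176] rect [ 0.5115 -0.1235] mm [49. 51.] long yaw 0.0
top centroid [ 0.5145 -0.1193] rect [ 0.511  -0.1245] mm [52. 51.] long yaw 0.0
```

```bash
python3 -m jog '[{"fingers":0.3,"x":4,"y":-1.1,"z":-1.0,"spin":0},{"fingers":0.3,"x":8,"y":-1.1,"z":-1.0,"spin":0},{"fingers":0.3,"x":10.5,"y":-1.1,"z":-1.0,"spin":0},{"fingers":0.3,"x":11.6,"y":-1.1,"z":-1.0,"spin":0},{"fingers":0.3,"x":11.6,"y":-1.1,"z":-1.0,"spin":0}]'; python3 -m jog '[{"fingers":1,"x":0,"y":0,"z":0,"spin":0},{"fingers":1,"x":0,"y":0,"z":0,"spin":0},{"fingers":1,"x":0,"y":0,"z":0,"spin":0},{"fingers":1,"x":0,"y":0,"z":0,"spin":0},{"fingers":1,"x":0,"y":0,"z":0,"spin":0}]' 30;python3 - <<'E'
from h import *
goto(.408,-.333,.042,np.pi/2)
E
```

```text
time: 3.42
tool_pos: [0.5068, -0.1254, 0.2389]
tool_rot: [0.521, 1.571, 2.093]
contact_force: [0.1, -1.0, -0.4]
opening: 0.0646
time: 4.05
tool_pos: [0.5066, -0.1265, 0.239]
tool_rot: [-2.19, 1.57, -0.62]
contact_force: [0.5, -1.3, 1.7]
opening: 0.0231
t4.05 x 3.78 y 9.86 z -20.65 spin -0.0 pinch now [ 0.5067 -0.1266  0.0798] jaw yaw 90.0 tilt [ 0.001 -0.    -1.   ] q6 -1.96 open 0.0231
```

```bash
python3 -m jog '[{"fingers":1,"x":-2.5,"y":0,"z":0,"spin":0},{"fingers":1,"x":-5,"y":1,"z":-2,"spin":0},{"fingers":1,"x":-5,"y":3,"z":-7,"spin":0},{"fingers":1,"x":-5,"y":5.2,"z":-12,"spin":0},{"fingers":1,"x":-5,"y":7.5,"z":-16,"spin":0}]'; python3 -m jog '[{"fingers":1,"x":0,"y":1.2,"z":-2.5,"spin":0},{"fingers":1,"x":0,"y":2.3,"z":-4.6,"spin":0},{"fingers":1,"x":0,"y":2.3,"z":-4.6,"spin":0},{"fingers":1,"x":0,"y":2.3,"z":-4.6,"spin":0}]';python3 - <<'E'
from h import *
goto(.408,-.333,.042,np.pi/2)
a=Cam('top');b=Cam('scene'); A=a.im[120:312,200:456]; B=b.im[100:292,20:276]
cv2.imwrite('pics/t2.png',cv2.resize(np.hstack([A,B]),None,fx=1.55,fy=1.55,interpolation=cv2.INTER_CUBIC))
o=a.ortho(.050,.505,-.13); cv2.imwrite('pics/o2.png',o)
E
```

```text
time: 4.68
tool_pos: [0.4306, -0.2877, 0.2884]
tool_rot: [0.428, 1.57, 1.998]
contact_force: [0.3, -0.1, -2.2]
opening: 0.0234
time: 5.18
tool_pos: [0.4086, -0.3316, 0.2884]
tool_rot: [0.356, 1.57, 1.926]
contact_force: [0.0, 1.0, -2.0]
opening: 0.023
t5.17 x 8.72 y 0.05 z -0.15 spin -0.0 pinch now [ 0.4085 -0.3314  0.1292] jaw yaw 90.0 tilt [-0.     0.001 -1.   ] q6 -2.40 open 0.0230
```

View pics/t2.png

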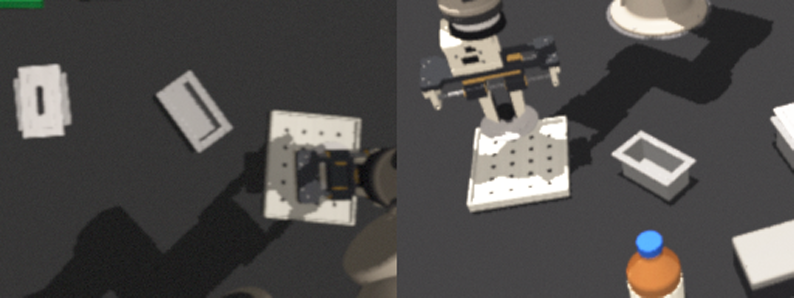

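The round cover hangs level from the gripper over the tray, and the oblong box is now open. I'll lower the cover and release it.

```bash
python3 -m jog '[{"fingers":1,"x":4,"y":0,"z":0,"spin":0},{"fingers":1,"x":7,"y":0,"z":0,"spin":0},{"fingers":1,"x":8.3,"y":0,"z":0,"spin":0},{"fingers":1,"x":8.7,"y":0,"z":0,"spin":0},{"fingers":1,"x":8.7,"y":0,"z":0,"spin":0}]'; python3 -m jog '[{"fingers":0.5,"x":0,"y":0,"z":0,"spin":0},{"fingers":0.5,"x":0,"y":0,"z":0,"spin":0},{"fingers":0.5,"x":0,"y":0,"z":0,"spin":0},{"fingers":0.5,"x":-4,"y":0,"z":0,"spin":0},{"fingers":0.5,"x":-9,"y":0,"z":0,"spin":0}]'
python3 - <<'E'
from h import *
goto(.46,0,.20,np.pi/2)
E
```

```text
time: 5.9
tool_pos: [0.4089, -0.3323, 0.2023]
tool_rot: [-2.312, 1.57, -0.741]
contact_force: [0.2, 0.5, -1.3]
opening: 0.023
time: 6.52
tool_pos: [0.4082, -0.332, 0.292]
tool_rot: [0.714, 1.568, 2.284]
contact_force: [-0.2, -0.1, -0.4]
opening: 0.0457
t6.53 x -6.66 y -5.16 z 33.22 spin -0.0 pinch now [ 0.4079 -0.3317  0.1328] jaw yaw 90.0 tilt [-0.002  0.002 -1.   ] q6 -2.40 open 0.0457
```

```bash
python3 -m jog '[{"fingers":0.4,"x":-2,"y":-1.5,"z":5.5,"spin":0},{"fingers":0.3,"x":-4,"y":-3,"z":11,"spin":0},{"fingers":0.3,"x":-6,"y":-5,"z":16.5,"spin":0},{"fingers":0.3,"x":-6.5,"y":-6.5,"z":20.5,"spin":0},{"fingers":0.3,"x":-6.5,"y":-6.5,"z":20.5,"spin":0}]'
python3 - <<'E'
from h import *
c=Cam('wrist'); t=Cam('top'); cv2.imwrite('pics/w3.png',c.im); np.savez('w3.npz',V=c.V)
T=[k.ortho(.050,.505,-.13) for k in(c,t)]+[t.ortho(.024,.408,-.333,.12)]
T=[cv2.resize(x,(260,260)) for x in T]; cv2.imwrite('pics/w3o.png',np.hstack(T))
goto(.515,.128,.2,np.pi/2)
E
```

```text
time: 7.15
tool_pos: [0.4741, -0.1248, 0.3575]
tool_rot: [-1.691, 1.569, -0.116]
contact_force: [0.9, 0.0, -1.1]
opening: 0.0645
t7.25 x -0.25 y -4.18 z 25.50 spin 0.1 pinch now [ 0.4734 -0.1272  0.1976] jaw yaw 90.1 tilt [ 0. -0. -1.] q6 -1.99 open 0.0643
```

View pics/w3o.png

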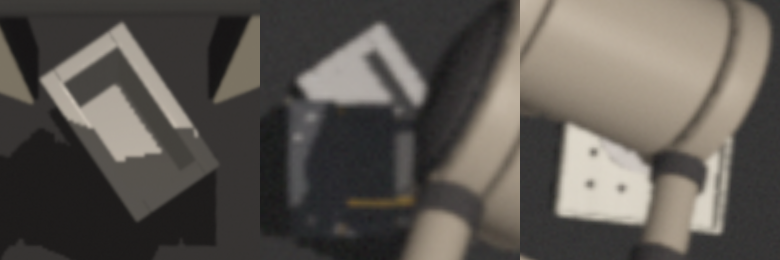

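Left panel: the open oblong box, with rim corners at (122,22), (40,78), (137,222) and (218,165). The arm hides it in the top view. I'll fit the rim rectangle from a settled wrist picture.

```bash
cat >> h.py <<'E'
def bright(c,z,x,y,thr=68,half=.09,save=None,circ=False):
    im=c.ortho(z,x,y,half); n=im.shape[0]//2
    m=((im.max(2)>thr)*255).astype(np.uint8)
    m=cv2.morphologyEx(m,cv2.MORPH_OPEN,np.ones((5,5)))
    cs,_=cv2.findContours(m,cv2.RETR_EXTERNAL,cv2.CHAIN_APPROX_NONE)
    cs=[k for k in cs if cv2.contourArea(k)>3000]
    k=min(cs,key=lambda k:np.linalg.norm(cv2.boundingRect(k)[:2]+np.array(cv2.boundingRect(k)[2:])/2-n))
    h=cv2.convexHull(k); u,s,a=cv2.minAreaRect(h); b=cv2.boxPoints((u,s,a))
    e=max(b[1]-b[0],b[2]-b[1],key=np.linalg.norm)
    print(c.n,'rect',ow(u,x,y,half).round(4),'mm',(np.array(s)*.5).round(1),'long yaw %.1f'%(np.degrees(np.arctan2(-e[0],-e[1]))%180))
    cv2.drawContours(im,[b.astype(int)],0,(0,0,255),1)
    if circ:
        E=cv2.fitEllipse(h); print('  ellipse',ow(E[0],x,y,half).round(4),'mm',(np.array(E[1])*.5).round(1)); cv2.ellipse(im,E,(0,255,0),1)
    if save: cv2.imwrite(save,im)
E
python3 - <<'E'
from h import *
c=Cam('wrist')
for t in(64,70,76): bright(c,.050,.505,-.13,t,save='pics/b1.png')
o=robot.observe(); print(o['tool_pos'])
E
```

```text
wrist rect [ 0.5116 -0.129 ] mm [121.9  73.2] long yaw 34.5
wrist rect [ 0.5116 -0.129 ] mm [121.2  72.6] long yaw 34.5
wrist rect [ 0.5117 -0.129 ] mm [120.6  72.1] long yaw 34.5
[ 0.47328655 -0.12771587  0.35656388]
```

```bash
python3 -m jog '[{"fingers":0.3,"x":0,"y":-0.5,"z":5.5,"spin":0},{"fingers":0.3,"x":0,"y":-1,"z":11,"spin":0},{"fingers":0.3,"x":0,"y":-1.7,"z":17,"spin":0},{"fingers":0.3,"x":0,"y":-1.7,"z":22,"spin":0},{"fingers":0.3,"x":0,"y":-1.7,"z":25.3,"spin":0}]'
python3 -m jog '[{"fingers":0.3,"x":0,"y":0,"z":0,"spin":0},{"fingers":0.3,"x":0,"y":0,"z":0,"spin":0}]'
python3 - <<'E'
from h import *
c=Cam('wrist')
for t in(40,50,60): dark(c,.093,.529,.126,t,.035)
for t in(70,90,110): bright(c,.063,.529,.126,t,save='pics/b2.png')
goto(.529,.126,.089,np.pi/2)
cv2.imwrite('pics/b2b.png',np.hstack([cv2.imread('pics/b1.png'),cv2.imread('pics/b2.png')]))
E
```

```text
time: 7.92
tool_pos: [0.4906, 0.1265, 0.3563]
tool_rot: [1.65, 1.57, -3.064]
contact_force: [0.3, -0.7, 0.1]
opening: 0.0641
time: 8.18
tool_pos: [0.4908, 0.1244, 0.3564]
tool_rot: [2.274, 1.57, -2.44]
contact_force: [-0.1, -0.1, 0.6]
opening: 0.0643
wrist centroid [0.516 0.125] rect [0.516 0.125] mm [22.   8.5] long yaw 2.5
wrist centroid [0.5242 0.1256] rect [0.5278 0.1255] mm [47.   9.5] long yaw 3.3
wrist centroid [0.5271 0.1255] rect [0.5277 0.1253] mm [48.5 10. ] long yaw 2.6
wrist rect [0.5328 0.1241] mm [121.1  89. ] long yaw 4.8
wrist rect [0.5327 0.1242] mm [119.5  87.4] long yaw 4.4
wrist rect [0.5328 0.124 ] mm [119.1  86.2] long yaw 5.0
t8.22 x 10.83 y -3.82 z 0.19 spin -0.1 pinch now [0.4907 0.1242 0.1973] jaw yaw 89.9 tilt [-0. -0. -1.] q6 -1.47 open 0.0641
```

View pics/b2b.png

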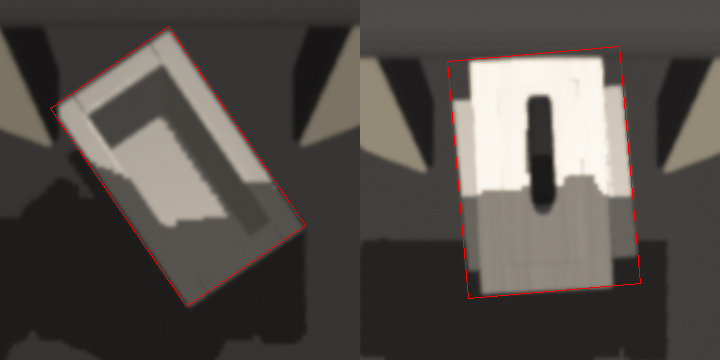

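The oblong box rim fit is good. The oblong cover's bar is at about (0.5277, 0.1254), yaw 3°. I'll grasp it.

```bash
python3 -m jog '[{"fingers":0.4,"x":3,"y":-3.7,"z":0.1,"spin":-3},{"fingers":0.5,"x":7,"y":-3.7,"z":0.1,"spin":-3},{"fingers":0.5,"x":10,"y":-3.7,"z":0.1,"spin":-3},{"fingers":0.5,"x":10.9,"y":-3.7,"z":0.1,"spin":-3},{"fingers":0.5,"x":10.9,"y":-3.7,"z":0.1,"spin":-3}]'; python3 -m jog '[{"fingers":1,"x":0,"y":0,"z":0,"spin":0},{"fingers":1,"x":0,"y":0,"z":0,"spin":0},{"fingers":1,"x":0,"y":0,"z":0,"spin":0},{"fingers":1,"x":0,"y":0,"z":0,"spin":0},{"fingers":1,"x":0,"y":0,"z":0,"spin":0}]' 35;python3 - <<'E'
from h import *
goto(.511,-.129,.15,np.pi/2+np.radians(34.5))
E
```

```text
time: 8.85
tool_pos: [0.5278, 0.1259, 0.2479]
tool_rot: [1.563, 1.571, -3.099]
contact_force: [0.1, -0.3, -0.7]
opening: 0.0463
time: 9.48
tool_pos: [0.5276, 0.1268, 0.2481]
tool_rot: [-1.466, 1.57, 0.158]
contact_force: [-0.2, -0.1, 3.1]
opening: 0.0117
t9.47 x -6.11 y 2.99 z -25.46 spin -31.5 pinch now [0.5277 0.1268 0.0889] jaw yaw 93.0 tilt [ 0.001  0.    -1.   ] q6 -1.53 open 0.0117
```

```bash
python3 -m jog '[{"fingers":1,"x":-3,"y":0,"z":0,"spin":0},{"fingers":1,"x":-6,"y":0.5,"z":-4.5,"spin":-7},{"fingers":1,"x":-6,"y":1.5,"z":-9.5,"spin":-14},{"fingers":1,"x":-6,"y":2.3,"z":-14.5,"spin":-21},{"fingers":1,"x":-6,"y":2.7,"z":-19.5,"spin":-28}]' ; python3 -m jog '[{"fingers":1,"x":0,"y":3,"z":-2,"spin":-3},{"fingers":1,"x":0,"y":3.4,"z":-4.3,"spin":-3.5},{"fingers":1,"x":0,"y":3.4,"z":-4.3,"spin":-3.5},{"fingers":1,"x":0,"y":3.4,"z":-4.3,"spin":-3.5}]';python3 - <<'E'
from h import *
for i in range(3): goto(.5112,-.1277,.0785,np.pi/2+np.radians(34.5)); Cam('top')
c=Cam('wrist'); t=Cam('scene'); cv2.imwrite('pics/w4.png',np.hstack([c.im,t.im[60:252,60:316].repeat(2,0).repeat(2,1)])[::1]); 
cv2.imwrite('pics/w4.png',cv2.resize(cv2.imread('pics/w4.png'),(800,300),interpolation=cv2.INTER_AREA))
E
```

```text
time: 10.1
tool_pos: [0.5102, -0.0707, 0.3075]
tool_rot: [0.443, 1.57, 2.559]
contact_force: [0.1, -0.4, -2.4]
opening: 0.0116
time: 10.6
tool_pos: [0.5035, -0.1231, 0.3073]
tool_rot: [0.289, 1.569, 2.462]
contact_force: [-1.0, 0.3, -2.2]
opening: 0.0118
t10.60 x 6.96 y -0.38 z -0.83 spin -0.0 pinch now [ 0.5033 -0.123   0.1481] jaw yaw 124.5 tilt [-0.001  0.001 -1.   ] q6 -2.56 open 0.0118
t10.65 x 6.97 y -0.36 z -0.84 spin 0.0 pinch now [ 0.5034 -0.1227  0.1482] jaw yaw 124.5 tilt [-0.001  0.001 -1.   ] q6 -2.56 open 0.0114
t10.70 x 6.98 y -0.35 z -0.84 spin 0.0 pinch now [ 0.5035 -0.1227  0.1483] jaw yaw 124.5 tilt [-0.001  0.001 -1.   ] q6 -2.56 open 0.0116
```

View pics/w4.png

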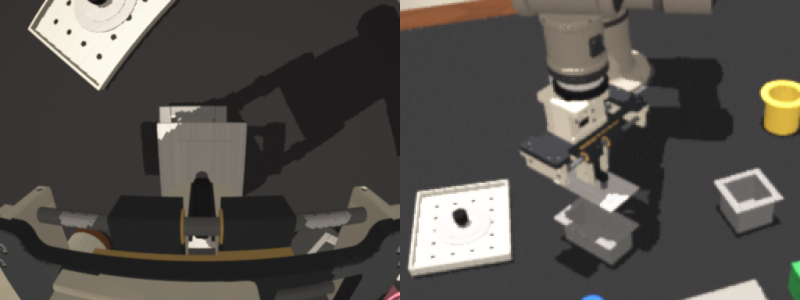

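The oblong cover is held level and lined up above its box (box visible behind the plate at 190,112). The round cover sits flat in the tray. I'll lower it.

```bash
python3 -m jog '[{"fingers":1,"x":3,"y":-0.35,"z":-0.8,"spin":0},{"fingers":1,"x":5.5,"y":-0.35,"z":-0.8,"spin":0},{"fingers":1,"x":6.4,"y":-0.35,"z":-0.8,"spin":0},{"fingers":1,"x":6.9,"y":-0.35,"z":-0.8,"spin":0},{"fingers":1,"x":6.9,"y":-0.35,"z":-0.8,"spin":0}]'; python3 -m jog '[{"fingers":0.5,"x":0,"y":0,"z":0,"spin":0},{"fingers":0.5,"x":0,"y":0,"z":0,"spin":0},{"fingers":0.5,"x":0,"y":0,"z":0,"spin":0},{"fingers":0.5,"x":-4,"y":0,"z":0,"spin":0},{"fingers":0.5,"x":-9,"y":0,"z":0,"spin":0}]'
python3 -m jog '[{"fingers":0.3,"x":-2,"y":3,"z":0,"spin":9},{"fingers":0.3,"x":-2.5,"y":3.5,"z":0,"spin":18},{"fingers":0.3,"x":-2.5,"y":3.5,"z":0,"spin":27},{"fingers":0.3,"x":-2.5,"y":3.5,"z":0,"spin":34.5},{"fingers":0.3,"x":-2.5,"y":3.5,"z":0,"spin":34.5}]'
python3 - <<'E'
from h import *
Cam('top');c=Cam('wrist')
bright(c,.053,.510,-.127,100,save='pics/b3.png'); bright(c,.053,.510,-.127,70); dark(c,.083,.51,-.127,55,.035)
goto(.45,.26,.2,np.pi/2)
E
```

```text
time: 11.48
tool_pos: [0.5113, -0.1283, 0.2391]
tool_rot: [-2.433, 1.57, -0.26]
contact_force: [0.5, -0.6, -1.4]
opening: 0.0117
time: 12.1
tool_pos: [0.5109, -0.1283, 0.329]
tool_rot: [0.538, 1.568, 2.711]
contact_force: [-0.0, -0.0, 0.1]
opening: 0.0458
time: 12.72
tool_pos: [0.4823, -0.1482, 0.3539]
tool_rot: [-1.67, 1.571, -0.099]
contact_force: [-0.2, 0.8, 0.6]
opening: 0.0642
wrist rect [ 0.5341 -0.111 ] mm [170.1  77.4] long yaw 40.1
wrist rect [ 0.5318 -0.1121] mm [179.2  79.6] long yaw 39.5
wrist centroid [ 0.5108 -0.1271] rect [ 0.5106 -0.127 ] mm [48. 12.] long yaw 34.8
t12.82 x -0.54 y 3.12 z 40.82 spin 0.1 pinch now [ 0.4823 -0.1482  0.1946] jaw yaw 90.1 tilt [ 0.  0. -1.] q6 -2.02 open 0.0641
```

View pics/b3.png

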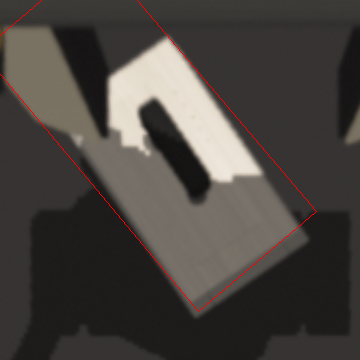

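The oblong cover is seated; about 3–4 mm of rim shows at the near end against 2 mm nominal, which is fine. Next I'll view the open square box, then the square cover.

```bash
python3 -m jog '[{"fingers":0.3,"x":0,"y":-0.5,"z":5.5,"spin":0},{"fingers":0.3,"x":0,"y":-0.8,"z":11.2,"spin":0},{"fingers":0.3,"x":-0.5,"y":-0.8,"z":17,"spin":0},{"fingers":0.3,"x":-0.5,"y":-0.8,"z":22.5,"spin":0},{"fingers":0.3,"x":-0.5,"y":-0.8,"z":27.4,"spin":0}]'
python3 -m jog '[{"fingers":0.3,"x":0,"y":0,"z":0,"spin":0},{"fingers":0.3,"x":0,"y":0,"z":0,"spin":0}]'
python3 - <<'E'
from h import *
c=Cam('wrist')
for t in(64,70,76): bright(c,.060,.529,.126,t,save='pics/b4.png')
goto(.42,.318,.21,np.pi/2)
E
```

```text
time: 13.45
tool_pos: [0.4901, 0.1278, 0.3589]
tool_rot: [-1.259, 1.57, 0.315]
contact_force: [0.3, -1.5, 1.0]
opening: 0.0641
time: 13.7
tool_pos: [0.4903, 0.1256, 0.3586]
tool_rot: [2.679, 1.57, -2.032]
contact_force: [-0.8, 0.6, -0.2]
opening: 0.0644
wrist rect [0.5293 0.1263] mm [179.5 179.5] long yaw 0.0
wrist rect [0.5302 0.1235] mm [95.2 90.6] long yaw 5.1
wrist rect [0.53   0.1234] mm [93.9 89.5] long yaw 5.1
t13.75 x -1.06 y 7.04 z 19.30 spin 0.0 pinch now [0.4904 0.125  0.1995] jaw yaw 90.0 tilt [-0. -0. -1.] q6 -1.47 open 0.0644
```

```bash
python3 -m jog '[{"fingers":0.3,"x":-1,"y":1.5,"z":5,"spin":0},{"fingers":0.3,"x":-2,"y":3,"z":10,"spin":0},{"fingers":0.3,"x":-2,"y":5,"z":15,"spin":0},{"fingers":0.3,"x":-2,"y":7,"z":19,"spin":0},{"fingers":0.3,"x":-2,"y":7,"z":19,"spin":0}]'
python3 -m jog '[{"fingers":0.3,"x":0,"y":0,"z":0,"spin":0},{"fingers":0.3,"x":0,"y":0,"z":0,"spin":0}]'
python3 - <<'E'
from h import *
c=Cam('wrist')
for t in(50,60,70): dark(c,.108,.451,.321,t,.035)
bright(c,.078,.451,.321,90,save='pics/b5.png')
cv2.imwrite('pics/b45.png',np.hstack([cv2.imread('pics/b4.png'),cv2.imread('pics/b5.png')]))
goto(.451,.321,.104,np.pi/2)
E
```

```text
time: 14.38
tool_pos: [0.4198, 0.3167, 0.3787]
tool_rot: [0.625, 1.57, 2.198]
contact_force: [-0.3, -0.4, -0.4]
opening: 0.0644
time: 14.62
tool_pos: [0.4213, 0.3144, 0.3787]
tool_rot: [-2.973, 1.571, -1.405]
contact_force: [1.1, -0.9, -0.2]
opening: 0.0644
wrist centroid [0.4462 0.324 ] rect [0.4475 0.3243] mm [45.5  8.5] long yaw 5.1
wrist centroid [0.4464 0.324 ] rect [0.4473 0.3242] mm [46.   9.5] long yaw 5.2
wrist centroid [0.4466 0.324 ] rect [0.447  0.3241] mm [47. 10.] long yaw 4.8
wrist rect [0.4586 0.3488] mm [156.2 108. ] long yaw 74.9
t14.68 x 11.55 y -2.97 z 0.66 spin -0.1 pinch now [0.4212 0.3145 0.2195] jaw yaw 89.9 tilt [ 0. -0. -1.] q6 -1.07 open 0.0642
```

View pics/b45.png

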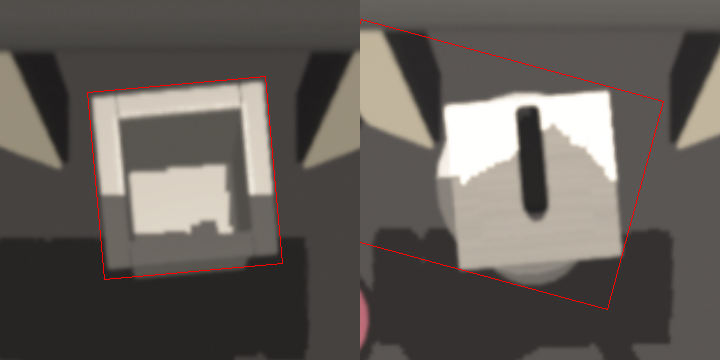

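Left: the square box rim has corners (92,96), (264,80), (279,254) and (104,270), so its centre is about (0.5315, 0.124–0.125), yaw 5°. Right: the square cover's bar is at (0.447, 0.325), yaw 5°.

```bash
python3 -m jog '[{"fingers":0.4,"x":3,"y":-2.6,"z":1.05,"spin":-5},{"fingers":0.5,"x":7,"y":-2.6,"z":1.05,"spin":-5},{"fingers":0.5,"x":10.5,"y":-2.6,"z":1.05,"spin":-5},{"fingers":0.5,"x":11.6,"y":-2.6,"z":1.05,"spin":-5},{"fingers":0.5,"x":11.6,"y":-2.6,"z":1.05,"spin":-5}]'; python3 -m jog '[{"fingers":1,"x":0,"y":0,"z":0,"spin":0},{"fingers":1,"x":0,"y":0,"z":0,"spin":0},{"fingers":1,"x":0,"y":0,"z":0,"spin":0},{"fingers":1,"x":0,"y":0,"z":0,"spin":0},{"fingers":1,"x":0,"y":0,"z":0,"spin":0}]' 35;python3 - <<'E'
from h import *
goto(.5315,.125,.15,np.pi/2+np.radians(5))
E
```

```text
time: 15.3
tool_pos: [0.4468, 0.3259, 0.2628]
tool_rot: [1.92, 1.57, -2.706]
contact_force: [1.0, 0.0, 1.5]
opening: 0.0458
time: 15.92
tool_pos: [0.4464, 0.3263, 0.2631]
tool_rot: [-1.288, 1.57, 0.37]
contact_force: [-0.6, -1.4, 4.5]
opening: 0.0117
t15.93 x -4.61 y -6.72 z -20.80 spin -0.0 pinch now [0.4465 0.3264 0.1039] jaw yaw 95.0 tilt [ 0.  0. -1.] q6 -1.17 open 0.0117
```

```bash
python3 -m jog '[{"fingers":1,"x":-3,"y":0,"z":0,"spin":0},{"fingers":1,"x":-4.6,"y":-1.7,"z":-5,"spin":0},{"fingers":1,"x":-4.6,"y":-3.4,"z":-10,"spin":0},{"fingers":1,"x":-4.6,"y":-5,"z":-15,"spin":0},{"fingers":1,"x":-4.6,"y":-6.7,"z":-20.2,"spin":0}]' ; python3 -m jog '[{"fingers":1,"x":0,"y":0,"z":-0.6,"spin":0},{"fingers":1,"x":0,"y":0,"z":-0.6,"spin":0},{"fingers":1,"x":0,"y":0,"z":-0.6,"spin":0}]';python3 - <<'E'
from h import *
goto(.531,.1252,.0895,np.pi/2+np.radians(5))
E
```

```text
time: 16.55
tool_pos: [0.531, 0.1295, 0.3085]
tool_rot: [0.907, 1.57, 2.566]
contact_force: [0.8, -0.0, -0.7]
opening: 0.0116
time: 16.92
tool_pos: [0.5307, 0.1261, 0.3086]
tool_rot: [0.881, 1.57, 2.54]
contact_force: [0.5, 0.8, -1.2]
opening: 0.0115
t16.93 x 5.99 y -0.02 z -0.10 spin 0.1 pinch now [0.5306 0.1262 0.1494] jaw yaw 95.1 tilt [-0.001  0.    -1.   ] q6 -1.57 open 0.0115
```

```bash
python3 -m jog '[{"fingers":1,"x":3,"y":0,"z":-0.1,"spin":0},{"fingers":1,"x":5,"y":0,"z":-0.1,"spin":0},{"fingers":1,"x":5.7,"y":0,"z":-0.1,"spin":0},{"fingers":1,"x":6,"y":0,"z":-0.1,"spin":0},{"fingers":1,"x":6,"y":0,"z":-0.1,"spin":0}]'; python3 -m jog '[{"fingers":0.5,"x":0,"y":0,"z":0,"spin":0},{"fingers":0.5,"x":0,"y":0,"z":0,"spin":0},{"fingers":0.5,"x":0,"y":0,"z":0,"spin":0},{"fingers":0.5,"x":-4,"y":0,"z":0,"spin":0},{"fingers":0.5,"x":-9,"y":0,"z":0,"spin":0}]'
python3 -m jog '[{"fingers":0.3,"x":-2,"y":3.5,"z":0,"spin":5},{"fingers":0.3,"x":-2,"y":4,"z":0,"spin":5},{"fingers":0.3,"x":-2,"y":4,"z":0,"spin":5},{"fingers":0.3,"x":-2,"y":4,"z":0,"spin":5}]'
python3 - <<'E'
from h import *
c=Cam('wrist'); o=robot.observe()
bright(c,.063,.529,.126,76,save='pics/b6.png'); dark(c,.093,.529,.126,55,.035)
goto(.42,.318,.21,np.pi/2)
E
```

```text
time: 17.55
tool_pos: [0.5315, 0.1243, 0.2493]
tool_rot: [-1.463, 1.57, 0.196]
contact_force: [-0.3, -0.7, -1.1]
opening: 0.0118
time: 18.18
tool_pos: [0.5311, 0.1238, 0.339]
tool_rot: [1.526, 1.568, -3.1]
contact_force: [0.4, 0.4, 1.1]
opening: 0.0456
time: 18.68
tool_pos: [0.492, 0.1204, 0.3579]
tool_rot: [1.605, 1.57, -3.107]
contact_force: [-0.9, 0.3, 0.4]
opening: 0.064
wrist rect [0.5292 0.1262] mm [179.5 179.5] long yaw 90.0
wrist centroid [0.5178 0.123 ] rect [0.518  0.1229] mm [19.  9.] long yaw 5.7
t18.73 x -1.13 y 7.20 z 19.76 spin 0.0 pinch now [0.4918 0.1204 0.1986] jaw yaw 90.0 tilt [-0.001 -0.    -1.   ] q6 -1.48 open 0.0640
```

```bash
python3 -m jog '[{"fingers":0.3,"x":-1,"y":1.5,"z":5,"spin":0},{"fingers":0.3,"x":-1,"y":3,"z":10,"spin":0},{"fingers":0.3,"x":-1,"y":5,"z":15,"spin":0},{"fingers":0.3,"x":-1,"y":7,"z":19.3,"spin":0},{"fingers":0.3,"x":-1,"y":7,"z":19.3,"spin":0}]'
python3 -m jog '[{"fingers":0.3,"x":0,"y":0,"z":0,"spin":0},{"fingers":0.3,"x":0,"y":0,"z":0,"spin":0}]'
python3 - <<'E'
from h import *
c=Cam('wrist')
for t in(64,70,80): bright(c,.075,.451,.321,t,save='pics/b7.png',circ=True)
cv2.imwrite('pics/b67.png',np.hstack([cv2.imread('pics/b6.png'),cv2.imread('pics/b7.png')]))
goto(.408,-.333,.25,np.pi/2)
E
```

```text
time: 19.35
tool_pos: [0.4204, 0.316, 0.3678]
tool_rot: [1.612, 1.569, -3.096]
contact_force: [0.9, 0.3, 0.3]
opening: 0.0645
time: 19.6
tool_pos: [0.4222, 0.3125, 0.3684]
tool_rot: [2.476, 1.57, -2.238]
contact_force: [0.8, -0.6, 0.4]
opening: 0.0639
wrist rect [0.4512 0.3213] mm [179.5 179.5] long yaw 90.0
  ellipse [0.4583 0.2995] mm [194.3 332. ]
wrist rect [0.4512 0.3213] mm [179.5 179.5] long yaw 90.0
  ellipse [0.4583 0.298 ] mm [193.2 335.7]
wrist rect [0.4512 0.3213] mm [179.5 179.5] long yaw 90.0
  ellipse [0.4584 0.296 ] mm [192.  338.7]
t19.65 x -4.05 y 1.30 z -64.55 spin -0.1 pinch now [0.4222 0.3125 0.2093] jaw yaw 89.9 tilt [-0. -0. -1.] q6 -1.08 open 0.0642
```

View pics/b67.png

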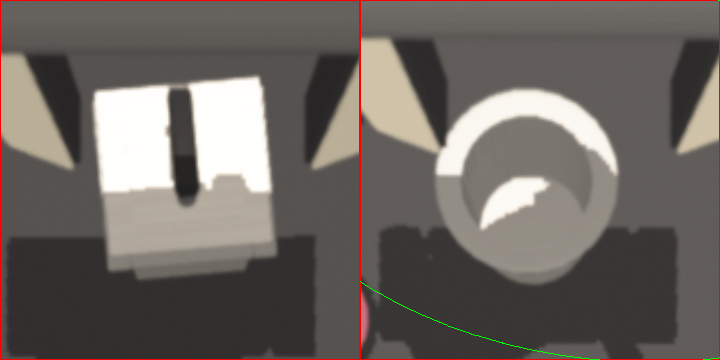

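The square cover is seated but sits about 4 mm towards +x: its plate centre is (184,166) and the rim centre was (185,175). I'll correct that later. The round box rim circle is centred at about (166,180), i.e. (0.4508, 0.3278). Now to the tray, viewing it from the same relative offset.

```bash
python3 -m jog '[{"fingers":0.3,"x":0,"y":0,"z":-5,"spin":0},{"fingers":0.3,"x":0,"y":0,"z":-11,"spin":0},{"fingers":0.3,"x":0,"y":0,"z":-17,"spin":0},{"fingers":0.3,"x":0,"y":0.5,"z":-23,"spin":0},{"fingers":0.3,"x":0,"y":1,"z":-29,"spin":0}]'
python3 -m jog '[{"fingers":0.3,"x":0,"y":0.5,"z":-6,"spin":0},{"fingers":0.3,"x":0,"y":1,"z":-12,"spin":0},{"fingers":0.3,"x":0,"y":2,"z":-18,"spin":0},{"fingers":0.3,"x":0,"y":3,"z":-24,"spin":0},{"fingers":0.3,"x":0,"y":3,"z":-30,"spin":0}]'
python3 -m jog '[{"fingers":0.3,"x":2,"y":0,"z":-5.5,"spin":0},{"fingers":0.3,"x":5,"y":0,"z":-6.6,"spin":0},{"fingers":0.3,"x":6,"y":0,"z":-6.6,"spin":0},{"fingers":0.3,"x":6,"y":0,"z":-6.6,"spin":0},{"fingers":0.3,"x":6,"y":0,"z":-6.6,"spin":0}]'
python3 - <<'E'
from h import *
c=Cam('wrist'); cv2.imwrite('pics/b8.png',c.ortho(.015,.408,-.333))
for t in(45,60): dark(c,.045,.406,-.332,t,.03)
goto(.408,-.333,.0395,np.pi/2)
E
```

```text
time: 20.27
tool_pos: [0.411, 0.0209, 0.369]
tool_rot: [-1.746, 1.57, -0.177]
contact_force: [0.7, -0.9, -0.3]
opening: 0.0641
time: 20.9
tool_pos: [0.3799, -0.2792, 0.369]
tool_rot: [-2.06, 1.57, -0.492]
contact_force: [1.7, -0.2, 1.1]
opening: 0.0644
time: 21.52
tool_pos: [0.3817, -0.342, 0.3099]
tool_rot: [-2.355, 1.569, -0.784]
contact_force: [0.4, 0.8, -0.2]
opening: 0.0639
wrist centroid [ 0.398 -0.332] rect [ 0.398 -0.332] mm [0. 0.] long yaw 0.0
wrist centroid [ 0.4063 -0.3324] rect [ 0.4062 -0.3316] mm [23.  17.5] long yaw 46.6
t21.57 x 11.13 y -2.61 z 0.92 spin 0.0 pinch now [ 0.382  -0.3423  0.1508] jaw yaw 90.0 tilt [ 0.001 -0.002 -1.   ] q6 -2.45 open 0.0638
```

View pics/b8.png

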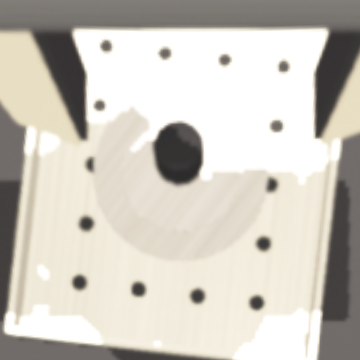

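The round cover lies flat in the tray: knob at (179,153), plate circle centred at about (181,174) in the ortho map. The displacement to the round box is (0.0395, 0.661). I'll grasp it at its release point.

```bash
python3 -m jog '[{"fingers":0.5,"x":3,"y":-2.7,"z":1,"spin":0},{"fingers":0.5,"x":7,"y":-2.7,"z":1,"spin":0},{"fingers":0.5,"x":10,"y":-2.7,"z":1,"spin":0},{"fingers":0.5,"x":11,"y":-2.7,"z":1,"spin":0},{"fingers":0.5,"x":11,"y":-2.7,"z":1,"spin":0}]'; python3 -m jog '[{"fingers":1,"x":0,"y":0,"z":0,"spin":0},{"fingers":1,"x":0,"y":0,"z":0,"spin":0},{"fingers":1,"x":0,"y":0,"z":0,"spin":0},{"fingers":1,"x":0,"y":0,"z":0,"spin":0},{"fingers":1,"x":0,"y":0,"z":0,"spin":0}]' 30;python3 - <<'E'
from h import *
goto(.4483,.329,.16,np.pi/2)
E
```

```text
time: 22.2
tool_pos: [0.4087, -0.3325, 0.1993]
tool_rot: [-2.23, 1.57, -0.659]
contact_force: [-0.5, -0.1, 0.1]
opening: 0.0461
time: 22.82
tool_pos: [0.4086, -0.3327, 0.1995]
tool_rot: [-2.33, 1.569, -0.759]
contact_force: [-1.0, 0.5, 5.8]
opening: 0.0231
t22.82 x -12.03 y -3.97 z 66.16 spin -0.0 pinch now [ 0.4087 -0.3328  0.0403] jaw yaw 90.0 tilt [ 0.001 -0.001 -1.   ] q6 -2.40 open 0.0231
```

```bash
python3 -m jog '[{"fingers":1,"x":-3,"y":0,"z":0,"spin":0},{"fingers":1,"x":-8,"y":0,"z":0,"spin":0},{"fingers":1,"x":-12.5,"y":-0.5,"z":2.5,"spin":0},{"fingers":1,"x":-12.5,"y":-1,"z":7.5,"spin":0},{"fingers":1,"x":-12.5,"y":-1.5,"z":13,"spin":0}]' ; python3 -m jog '[{"fingers":1,"x":0,"y":-0.5,"z":5.5,"spin":0},{"fingers":1,"x":0,"y":-1,"z":11,"spin":0},{"fingers":1,"x":0,"y":-1.5,"z":16.5,"spin":0},{"fingers":1,"x":0,"y":-1.5,"z":22,"spin":0},{"fingers":1,"x":0,"y":-2,"z":27.5,"spin":0}]'
python3 -m jog '[{"fingers":1,"x":0,"y":-0.1,"z":5.5,"spin":0},{"fingers":1,"x":0,"y":-0.2,"z":11,"spin":0},{"fingers":1,"x":0,"y":-0.3,"z":16.5,"spin":0},{"fingers":1,"x":0,"y":-0.4,"z":21,"spin":0},{"fingers":1,"x":0,"y":-0.4,"z":24,"spin":0}]'
python3 -m jog '[{"fingers":1,"x":0,"y":0,"z":1.6,"spin":0},{"fingers":1,"x":0,"y":0,"z":1.6,"spin":0},{"fingers":1,"x":0,"y":0,"z":1.6,"spin":0},{"fingers":1,"x":0,"y":0,"z":1.6,"spin":0}]'
python3 - <<'E'
from h import *
goto(.4482,.3287,.104,np.pi/2)
E
```

```text
time: 23.45
tool_pos: [0.4232, -0.2015, 0.3241]
tool_rot: [-1.953, 1.57, -0.384]
contact_force: [0.9, 0.6, -2.0]
opening: 0.0233
time: 24.08
tool_pos: [0.4429, 0.0742, 0.3236]
tool_rot: [1.582, 1.57, -3.131]
contact_force: [0.5, -0.6, -1.0]
opening: 0.0232
time: 24.7
tool_pos: [0.447, 0.3145, 0.3233]
tool_rot: [1.782, 1.57, -2.929]
contact_force: [0.1, -0.0, -2.1]
opening: 0.0234
time: 25.2
tool_pos: [0.4477, 0.3275, 0.3238]
tool_rot: [2.852, 1.571, -1.862]
contact_force: [-1.1, -0.4, -0.9]
opening: 0.0233
t25.20 x 6.06 y -0.05 z 0.13 spin -0.1 pinch now [0.4477 0.3274 0.1646] jaw yaw 89.9 tilt [-0. -0. -1.] q6 -1.08 open 0.0233
```

```bash
python3 -m jog '[{"fingers":1,"x":3,"y":0,"z":0.1,"spin":0},{"fingers":1,"x":5,"y":0,"z":0.1,"spin":0},{"fingers":1,"x":5.7,"y":0,"z":0.1,"spin":0},{"fingers":1,"x":6.05,"y":0,"z":0.1,"spin":0},{"fingers":1,"x":6.05,"y":0,"z":0.1,"spin":0}]'; python3 -m jog '[{"fingers":0.5,"x":0,"y":0,"z":0,"spin":0},{"fingers":0.5,"x":0,"y":0,"z":0,"spin":0},{"fingers":0.5,"x":0,"y":0,"z":0,"spin":0},{"fingers":0.5,"x":-4,"y":0,"z":0,"spin":0},{"fingers":0.5,"x":-9,"y":0,"z":0,"spin":0}]'
python3 -m jog '[{"fingers":0.3,"x":-2,"y":2.7,"z":-1.6,"spin":0},{"fingers":0.3,"x":-2,"y":2.7,"z":-1.6,"spin":0},{"fingers":0.3,"x":-2,"y":2.7,"z":-1.6,"spin":0},{"fingers":0.3,"x":-2,"y":2.7,"z":-1.6,"spin":0}]'
python3 - <<'E'
from h import *
c=Cam('wrist'); cv2.imwrite('pics/b9.png',c.ortho(.078,.451,.321)); goto(.49,.122,.2,np.pi/2)
E
```

```text
time: 25.82
tool_pos: [0.4477, 0.3294, 0.2638]
tool_rot: [-1.001, 1.57, 0.57]
contact_force: [-0.4, 0.0, -1.7]
opening: 0.0233
time: 26.45
tool_pos: [0.4473, 0.3294, 0.3535]
tool_rot: [2.056, 1.568, -2.657]
contact_force: [0.5, 0.3, -0.1]
opening: 0.046
time: 26.95
tool_pos: [0.4209, 0.3136, 0.3723]
tool_rot: [2.029, 1.569, -2.683]
contact_force: [0.3, 0.2, 0.3]
opening: 0.0644
t27.00 x 1.31 y -6.92 z -19.16 spin -0.0 pinch now [0.4207 0.3136 0.2131] jaw yaw 90.0 tilt [-0.001 -0.001 -1.   ] q6 -1.08 open 0.0638
```

```bash
python3 -m jog '[{"fingers":0.3,"x":0.5,"y":-2,"z":-5,"spin":0},{"fingers":0.3,"x":1,"y":-4,"z":-10,"spin":0},{"fingers":0.3,"x":1.2,"y":-6,"z":-15,"spin":0},{"fingers":0.3,"x":1.2,"y":-7,"z":-19,"spin":0},{"fingers":0.3,"x":1.2,"y":-7,"z":-19,"spin":0}]'
python3 -m jog '[{"fingers":0.3,"x":0,"y":0,"z":0,"spin":0},{"fingers":0.3,"x":0,"y":0,"z":0,"spin":0},{"fingers":0.3,"x":0,"y":0,"z":0,"spin":0}]'
python3 - <<'E'
from h import *
c=Cam('wrist'); cv2.imwrite('pics/b10.png',np.hstack([cv2.imread('pics/b9.png'),c.ortho(.063,.531,.125)])); goto(.531,.125,.089,np.radians(95))
E
```

```text
time: 27.62
tool_pos: [0.4915, 0.1211, 0.3604]
tool_rot: [1.961, 1.57, -2.756]
contact_force: [-0.8, 0.0, -0.3]
opening: 0.0641
time: 28.0
tool_pos: [0.4903, 0.1244, 0.3612]
tool_rot: [0.517, 1.571, 2.089]
contact_force: [0.1, -0.2, -0.1]
opening: 0.0642
t28.05 x 11.30 y -4.07 z 0.07 spin -4.9 pinch now [0.4903 0.1243 0.202 ] jaw yaw 90.1 tilt [ 0.  0. -1.] q6 -1.48 open 0.0645
```

View pics/b10.png

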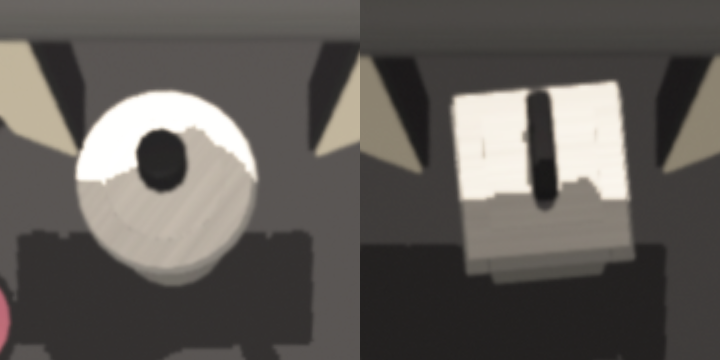

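The round cover is well centred on its box (plate circle about 166,180). The square cover shows a 14 px (≈5 mm) rim strip on the near side, so I'll shift it 4 mm towards −x.

```bash
python3 -m jog '[{"fingers":0.5,"x":3,"y":-4.1,"z":0,"spin":-5},{"fingers":0.5,"x":7,"y":-4.1,"z":0,"spin":-5},{"fingers":0.5,"x":10,"y":-4.1,"z":0,"spin":-5},{"fingers":0.5,"x":11.3,"y":-4.1,"z":0,"spin":-5},{"fingers":0.5,"x":11.3,"y":-4.1,"z":0,"spin":-5}]'; python3 -m jog '[{"fingers":1,"x":0,"y":0,"z":0,"spin":0},{"fingers":1,"x":0,"y":0,"z":0,"spin":0},{"fingers":1,"x":0,"y":0,"z":0,"spin":0},{"fingers":1,"x":0,"y":0,"z":0,"spin":0},{"fingers":1,"x":0,"y":0,"z":0,"spin":0}]' 35
python3 -m jog '[{"fingers":1,"x":-0.8,"y":0,"z":0,"spin":0},{"fingers":1,"x":-0.8,"y":0.4,"z":0,"spin":0},{"fingers":1,"x":-0.8,"y":0.4,"z":0,"spin":0},{"fingers":1,"x":-0.3,"y":0.4,"z":0,"spin":0},{"fingers":1,"x":-0.05,"y":0.4,"z":0,"spin":0}]'
python3 -m jog '[{"fingers":1,"x":0,"y":0,"z":0,"spin":0},{"fingers":0.5,"x":0,"y":0,"z":0,"spin":0},{"fingers":0.5,"x":0,"y":0,"z":0,"spin":0},{"fingers":0.5,"x":0,"y":0,"z":0,"spin":0},{"fingers":0.5,"x":-4,"y":0,"z":0,"spin":0}]'
python3 -m jog '[{"fingers":0.3,"x":-5,"y":2,"z":0,"spin":5},{"fingers":0.3,"x":-7.5,"y":3.7,"z":0,"spin":5},{"fingers":0.3,"x":-7.5,"y":3.7,"z":0,"spin":5},{"fingers":0.3,"x":-7.5,"y":3.7,"z":0,"spin":5}]'
python3 - <<'E'
from h import *
c=Cam('wrist'); cv2.imwrite('pics/b11.png',c.ortho(.063,.531,.125)); goto(.475,-.14,.2,np.radians(90))
E
```

```text
time: 28.68
tool_pos: [0.5314, 0.1237, 0.248]
tool_rot: [1.466, 1.57, 3.124]
contact_force: [-0.6, -0.5, 0.8]
opening: 0.0464
time: 29.3
tool_pos: [0.5316, 0.1235, 0.2486]
tool_rot: [-1.343, 1.57, 0.315]
contact_force: [-1.2, 0.6, 4.3]
opening: 0.0117
time: 29.92
tool_pos: [0.5274, 0.1231, 0.2486]
tool_rot: [1.487, 1.57, -3.138]
contact_force: [-7.3, -0.6, 20.9]
opening: 0.0113
time: 30.55
tool_pos: [0.5267, 0.123, 0.2866]
tool_rot: [1.56, 1.564, -3.066]
contact_force: [0.1, -0.3, -0.4]
opening: 0.0445
time: 31.05
tool_pos: [0.4908, 0.1199, 0.3629]
tool_rot: [1.506, 1.57, 3.077]
contact_force: [-0.0, 0.2, 0.4]
opening: 0.0644
t31.10 x 0.33 y 1.58 z -25.99 spin -0.0 pinch now [0.4906 0.1199 0.2033] jaw yaw 90.0 tilt [-0.002 -0.    -1.   ] q6 -1.48 open 0.0644
```

```bash
python3 -m jog '[{"fingers":0.3,"x":0,"y":0.4,"z":-5.5,"spin":0},{"fingers":0.3,"x":0,"y":0.8,"z":-11,"spin":0},{"fingers":0.3,"x":0,"y":1.2,"z":-16.5,"spin":0},{"fingers":0.3,"x":0,"y":1.6,"z":-22,"spin":0},{"fingers":0.3,"x":0,"y":1.6,"z":-24,"spin":0}]'
python3 -m jog '[{"fingers":0.3,"x":0,"y":0,"z":0,"spin":0},{"fingers":0.3,"x":0,"y":0,"z":0,"spin":0},{"fingers":0.3,"x":0,"y":0,"z":0,"spin":0}]'
python3 - <<'E'
from h import *
c=Cam('wrist'); cv2.imwrite('pics/b12.png',np.hstack([cv2.imread('pics/b11.png'),c.ortho(.053,.511,-.128)])); goto(.4,-.38,.25,np.radians(90))
E
```

```text
time: 31.72
tool_pos: [0.4745, -0.123, 0.3622]
tool_rot: [1.309, 1.569, 2.876]
contact_force: [0.8, 0.1, -0.1]
opening: 0.0641
time: 32.1
tool_pos: [0.4747, -0.1191, 0.3634]
tool_rot: [0.853, 1.57, 2.425]
contact_force: [-0.4, 0.9, -0.2]
opening: 0.0641
t32.15 x -4.57 y 7.51 z -26.08 spin 0.1 pinch now [ 0.4747 -0.1191  0.2043] jaw yaw 90.1 tilt [-0.  0. -1.] q6 -1.97 open 0.0641
```

View pics/b12.png

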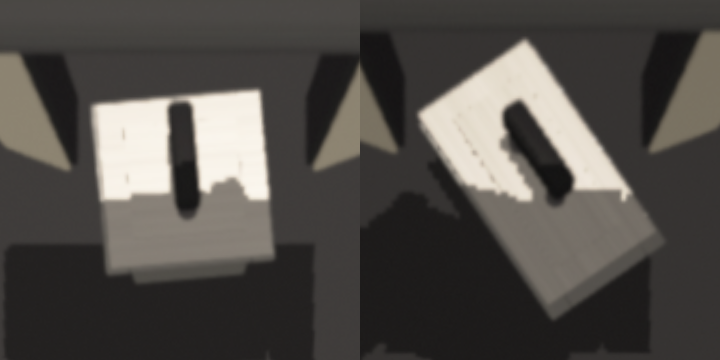

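The square cover is now centred, with an even thin rim. The oblong cover is about 4 mm off along its long axis (a 6–8 mm apparent strip at its near end), so I'll make the same correction there.

```bash
python3 -m jog '[{"fingers":0.5,"x":3,"y":-3.6,"z":-0.9,"spin":-9},{"fingers":0.5,"x":6,"y":-3.6,"z":-0.9,"spin":-18},{"fingers":0.5,"x":8,"y":-3.6,"z":-0.9,"spin":-27},{"fingers":0.5,"x":8,"y":-3.6,"z":-0.9,"spin":-34.5},{"fingers":0.5,"x":8,"y":-3.6,"z":-0.9,"spin":-34.5}]'
python3 - <<'E'
from h import *
goto(.5111,-.1283,.079,np.radians(124.5))
E
```

```text
time: 32.78
tool_pos: [0.5108, -0.1284, 0.2835]
tool_rot: [0.048, 1.57, 2.221]
contact_force: [-0.6, -0.1, -0.4]
opening: 0.0452
t32.77 x 4.53 y -0.03 z -0.01 spin -0.0 pinch now [ 0.5107 -0.1284  0.1243] jaw yaw 124.5 tilt [-0.  0. -1.] q6 -2.56 open 0.0452
```

```bash
python3 -m jog '[{"fingers":0.5,"x":2.5,"y":0,"z":0,"spin":0},{"fingers":0.5,"x":4.5,"y":0,"z":0,"spin":0},{"fingers":0.5,"x":4.5,"y":0,"z":0,"spin":0},{"fingers":1,"x":4.5,"y":0,"z":0,"spin":0},{"fingers":1,"x":4.5,"y":0,"z":0,"spin":0}]' 35
python3 -m jog '[{"fingers":1,"x":0,"y":0,"z":0,"spin":0},{"fingers":1,"x":0,"y":0,"z":0,"spin":0},{"fingers":1,"x":0,"y":0,"z":0,"spin":0},{"fingers":1,"x":-0.4,"y":0,"z":0,"spin":0},{"fingers":1,"x":-0.8,"y":0,"z":0,"spin":0}]'
python3 -m jog '[{"fingers":1,"x":0,"y":0.4,"z":0,"spin":0},{"fingers":1,"x":0,"y":0.4,"z":0,"spin":0},{"fingers":1,"x":0.4,"y":0.4,"z":0,"spin":0},{"fingers":1,"x":0.7,"y":0.4,"z":0,"spin":0},{"fingers":1,"x":0.7,"y":0.4,"z":0,"spin":0}]'
python3 -m jog '[{"fingers":0.5,"x":0,"y":0,"z":0,"spin":0},{"fingers":0.5,"x":0,"y":0,"z":0,"spin":0},{"fingers":0.5,"x":0,"y":0,"z":0,"spin":0},{"fingers":0.5,"x":-4,"y":0,"z":0,"spin":0},{"fingers":0.5,"x":-9,"y":0,"z":0,"spin":0}]'
python3 -m jog '[{"fingers":0.3,"x":-3,"y":3.5,"z":0,"spin":9},{"fingers":0.3,"x":-3,"y":3.5,"z":0,"spin":18},{"fingers":0.3,"x":-3,"y":3.5,"z":0,"spin":27},{"fingers":0.3,"x":-3,"y":3.5,"z":0,"spin":34.5},{"fingers":0.3,"x":-3,"y":3.5,"z":0,"spin":34.5}]'
python3 - <<'E'
from h import *
Cam('top');c=Cam('wrist'); cv2.imwrite('pics/b13.png',c.ortho(.053,.511,-.128)); goto(.40,-.38,.25,np.radians(90))
E
```

```text
time: 33.4
tool_pos: [0.5109, -0.1291, 0.2397]
tool_rot: [-2.513, 1.569, -0.341]
contact_force: [0.2, 1.3, -0.3]
opening: 0.0305
time: 34.02
tool_pos: [0.5105, -0.1291, 0.2467]
tool_rot: [0.472, 1.57, 2.645]
contact_force: [-0.0, -0.5, -2.1]
opening: 0.0113
time: 34.65
tool_pos: [0.5073, -0.1313, 0.2394]
tool_rot: [0.421, 1.57, 2.593]
contact_force: [-1.1, 0.6, -1.3]
opening: 0.0115
time: 35.28
tool_pos: [0.507, -0.1313, 0.3299]
tool_rot: [0.536, 1.568, 2.709]
contact_force: [1.1, -0.6, 0.7]
opening: 0.0454
time: 35.9
tool_pos: [0.4784, -0.1512, 0.3598]
tool_rot: [-1.469, 1.571, 0.103]
contact_force: [-0.6, -0.1, -0.2]
opening: 0.0645
t36.00 x -4.95 y 7.90 z -22.86 spin 0.2 pinch now [ 0.4784 -0.1511  0.2005] jaw yaw 90.2 tilt [ 0.  0. -1.] q6 -2.03 open 0.0645
```

```bash
python3 -m jog '[{"fingers":0.3,"x":-1,"y":1.5,"z":-5.5,"spin":0},{"fingers":0.3,"x":-2,"y":3,"z":-11,"spin":0},{"fingers":0.3,"x":-3,"y":4.5,"z":-16.5,"spin":0},{"fingers":0.3,"x":-4,"y":6,"z":-22,"spin":0},{"fingers":0.3,"x":-4,"y":7,"z":-26,"spin":0}]'
python3 -m jog '[{"fingers":0.3,"x":0,"y":0,"z":0,"spin":0},{"fingers":0.3,"x":0,"y":0,"z":0,"spin":0},{"fingers":0.3,"x":0,"y":0,"z":0,"spin":0}]'
python3 - <<'E'
from h import *
t=Cam('top'); s=Cam('scene')
a=t.im[80:280,100:380]; b=s.im[90:290,130:410]
cv2.imwrite('pics/f.png',np.hstack([cv2.imread('pics/b13.png')[60:360,60:320],cv2.resize(np.vstack([a[40:190],b[0:150]]),(280,300))]))
cv2.imwrite('pics/f.png',cv2.resize(cv2.imread('pics/f.png'),None,fx=1.45,fy=1.45,interpolation=cv2.INTER_CUBIC))
E
```

```text
time: 36.62
tool_pos: [0.4075, -0.4135, 0.4005]
tool_rot: [-2.545, 1.569, -0.973]
contact_force: [-0.4, -0.3, -0.2]
opening: 0.0643
time: 37.0
tool_pos: [0.4089, -0.4101, 0.3997]
tool_rot: [0.074, 1.57, 1.647]
contact_force: [0.4, 0.3, -0.6]
opening: 0.0642
```

View pics/f.png

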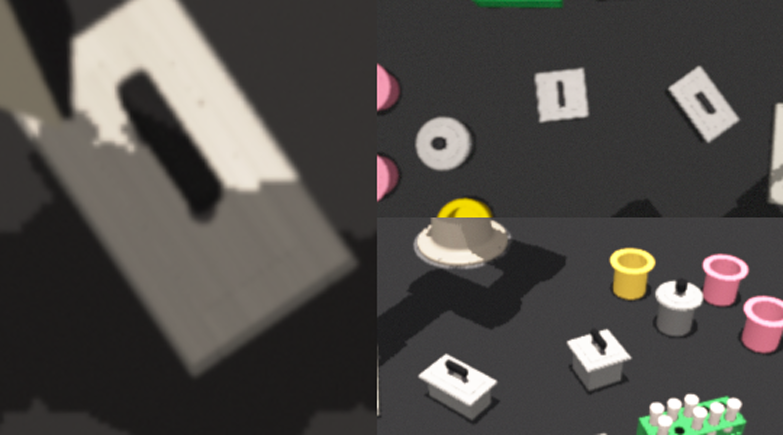

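All three covers lie flat, aligned and centred on their own boxes. The oblong one now shows only a thin, even strip of rim, and the robot is clear. I'll hand the job in.

```bash
python3 -c "
from cell import robot
print(robot.hand_in())"
```

```text
the job is handed in; nothing more can be done
None
```

I put each cover on the box of its own shape and handed the job in at about 37 s of the 112 s allowed; no verdict was reported. The order was round cover to the tray, oblong cover to the oblong box, square cover to the square box, then round cover from the tray to the round box.

- **Corrections:** after the first placing, the square and oblong covers each sat about 4 mm off. I regrasped both and shifted them 4 mm.
- **Last checks:** the final close-up and the last top and scene pictures show all three covers flat, lined up and centred, with only a thin strip of rim showing. The gripper was open and clear of everything.
- **Disagreements:**
  - Handle positions from the wrist camera differed by 1–4 mm from where the gripper closed or where the cover plate lay. I therefore judged the fits by comparing plate and rim directly.
  - The square cover's second placing pressed on the box with about 21 N. The box showed no visible shift.
- **Not fully checked:** the bystanders were never touched, but the last picture showed only part of the tube rack and neither the bottle nor the tip box.

I viewed 15 pictures, one over the budget of 14.

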